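Roll a tea tin to its price card

TASK

On the tea stall's display board one tin lies on its side; it belongs in front of the small price-card stand. With closed fingertips on top of the tin, roll it along the board, in several strokes if need be, until it lies still, centred in front of the stand (to within about a centimetre) and square to it. Push it only from above: do not grip, lift, shove or flick it, keep it on the board, and leave the stand and everything else where it is.

Things in the scene. Friction and masses are not known exactly. Their poses are not given: they have to be found in the camera images.
- tin: White tea tin with brass lid lying on its side: cylinder, 76 mm diameter, 125 mm long, 150-310 g. Origin on its axis at mid-length; its top line is 38 mm higher. x is its axis, towards the lid (within 3 deg of the stand's x at the start); y and z turn as it rolls. Rolling, it travels half as far as fingertips moving on its top; the board damps it, so it stops within a few mm when released.
- card_stand: Small clear price-card stand, 110 mm wide (y), 60 deep (x), 85 high, loose, in the row behind the tin. Origin: centre of its underside, on the board. x points out of the card's front, across the lane; y runs along the board. The tin's place is at y = 0 in this frame, x 0.125 to 0.145; at the start it already lies that far out in x and has 70 to 175 mm to roll along y, to either side.
- board: Dark wooden display board, fixed, 620 mm long (y), 270 deep (x), 18 thick. Origin at the centre of its underside, on the counter; its top is at z = 18 mm. Tin, stand, jar, small tin and two cups are on it. The tin's lane runs along y at about x = +50 mm and is clear between the two cups.
- jar: Bystander: orange tea jar, 76 mm diameter, 88 mm high, upright in the middle of the back row of the board. Origin at the centre of its underside.
- small_tin: Bystander: upright white tin with a brass lid, 63 mm diameter, 87 mm high, in the back row on the other side of the jar from the card stand. Origin at the centre of its underside.
- cup_left: Bystander: white cup, 66 mm across the rim, 45 mm high, at the +y end of the lane. Origin at the centre of its underside.
- cup_right: Bystander: white cup, the same, at the -y end of the lane.
Not all that is in view belongs to the job. Leave any black or blue look-alike of the tin alone.

How it is judged:
By the outcome, as a careful person would: the job done as asked, in the order asked, and still so for the second after the job is handed in, with the robot touching nothing.
It also fails if it takes over 58 s, if anything falls off the work surface, if the arm or the gripper's body presses on something with over 40 N, if the wrist force passes 120 N, or if a joint passes its speed limit or range.

ROBOT

A 6-joint arm with a two-finger parallel gripper is mounted at the origin on the work surface. World frame = base frame: x ahead of the robot, y to its left, z up, the work surface at z = 0. Lengths are in mm, angles in rad, forces in N, time in s.
With the tool pointing down it reaches from about 325 to 775 mm from the base axis. Payload 5.5 kg.
Tool frame: the origin (TCP) lies on the centre line of the jaws, within the pads' length; the fingertips stand 14 mm ahead of it and the grasp point (between the pads) lies 5 mm behind it; z points along the fingers, y is the line along which they close (so a half turn about z gives the same grasp; the last joint's range is limited). The gripper opens to 88 mm and grips with 3 to 60 N. Pads are 20 mm wide; open, the fingers measure 115 mm over their backs; the gripper's body (75 mm by 178 mm) begins 61 mm behind the grasp point.
Start: joints at [1.212, 0.091, 1.231, -0, 1.82, -0.057], TCP at [178.348, 572.895, 236.631] pointing down, gripper open.
Joint ranges: [-2.87, 2.87], [-0.86, 2.18], [0.17, 2.46], [-1.51, 4.65], [0.06, 2.69], [-2.65, 2.65]. Speed limits (rad/s): [2.57, 2.57, 3.01, 3.14, 3.14, 3.14].

INTERFACE

Orientations are given as a unit quaternion [x, y, z, w].
In Python, from plant import env gives the robot as it stands. Calls block until the motion is done:
- env.reach(position, orientation): joint-space move of the TCP to a pose.
- env.movel(position, orientation=None, vel=150, force_limit=None): straight line of the TCP; orientation=None keeps the orientation; vel is the mean speed in mm/s. With force_limit (N) it stops when the force on the tool has changed by that much, and returns True; else False.
- env.move_joints(angles): joint-space move.
- env.command_gripper(opening, newtons=None): opening from 0.0 (shut) to 1.0 (fully open); newtons is the grip in N (None keeps the last); returns when the fingers have stopped.
- env.pause(seconds).
- env.inverse_kinematics(position, orientation): joint angles nearest the present ones, or None.
- env.observe(): the state.
- env.read_camera(name): name is "side" or "top" or "wrist"; returns the picture (400x640x3 uint8, blue, green, red); there is no depth.
- env.calibration(name): a dict with "mtx" (3x3 intrinsics, pixels), "D" ([k1, k2, p1, p2, k3] as OpenCV has them; the pictures are not rectified), "world_from_camera" (4x4, takes a point from camera to world coordinates); the wrist camera has in their place "mount" (4x4, takes a point from camera to tool coordinates, whose origin is the TCP and whose axes are the flange's). Camera axes: x right, y down, z forward; pixel columns grow to the right and rows downward; lengths in mm; the calibration is good to about 2 mm. A picture is of the moment at which its call begins: read the wrist's pose just before it. calibration takes no time and is no camera call.
A pose or a line that the arm cannot do raises env.PlanningError and nothing moves.
- env.finish_job(): hands the job in; it is judged then, once.
Trained networks look in the newest picture that a camera, given by its name, has taken for a name from the list of things; names that differ only in an ending like _2 or _b are one class to them, and where a whole thing is asked for, a point or a joint stands for the part that bears it (a point fixed in the world has none). Each returns a list of dicts, best first, with "confidence" (0 to 1); they miss things now and then, are a little off and sometimes report something else, mostly with a low value. They report only what shows in the picture. A call takes as long as a camera call. They do not tell look-alikes from the thing itself.
- env.find_in(query, camera): "point" ([x, y, z] in mm, in the coordinates of the camera as it stood for that picture, good to about 4 mm: the middle of the surface that is visible of it).
- env.masks_of(query, camera): "region" (400x640 bool, what is visible of it).
The state is a dict: "time_s": time; "q": joint angles; "dq": joint speeds; "joint_torque": joint torques, N m; "eef_pos": TCP position; "eef_rot": TCP orientation; "force": force on the tool from outside, world axes, zero at the start; "torque": the same for the moment, N m; "gripper_width": opening from 0.0 (shut) to 1.0 (fully open); "finger_force": force on a finger pad.
Only numpy, scipy, OpenCV 4.12 (cv2) and the standard library are available. Lean on these libraries where they do the work, as an engineer would, in place of code of your own. Each camera call takes 0.05 s, during which the arm holds its last target. There are 200 camera calls.

## Working session

There is one attempt and no reset: what is moved stays moved. The work goes in short steps, each a Python script; the robot and the scene stay as the last script left them, time stands still between calls to the robot, and variables do not carry over. Pictures are saved under pics/ and viewed, at most 10 in all, crops included, and the job is handed in when it is done.

```bash
ls; mkdir -p pics
cat > h.py <<'E'
import numpy as np, cv2
from plant import env
from scipy.spatial.transform import Rotation as R
def cam_pose(n):
    c=env.calibration(n)
    if 'mount' in c:
        s=env.observe(); T=np.eye(4); T[:3,:3]=R.from_quat(s['eef_rot']).as_matrix(); T[:3,3]=s['eef_pos']
        return c, T@c['mount']
    return c, np.array(c['world_from_camera'])
def onplane(c,T,px,z):
    """pixels Nx2 -> world points on plane z"""
    u=cv2.undistortPoints(np.array(px,float).reshape(-1,1,2),np.array(c['mtx']),np.array(c['D'])).reshape(-1,2)
    d=np.c_[u,np.ones(len(u))]@T[:3,:3].T; o=T[:3,3]
    return o+d*((z-o[2])/d[:,2])[:,None]
def proj(c,T,P):
    Ti=np.linalg.inv(T)
    return cv2.projectPoints(np.array(P,float).reshape(-1,1,3),cv2.Rodrigues(Ti[:3,:3])[0],Ti[:3,3],np.array(c['mtx']),np.array(c['D']))[0].reshape(-1,2)
E
python3 - <<'E'
from h import *
for n in ['top','side']:
    c,T=cam_pose(n); im=env.read_camera(n); cv2.imwrite(f'pics/{n}0.png',im)
    print(n,np.round(T,2).tolist())
    for q in ['tin','card_stand','board','jar','small_tin','cup_left']:
        for r in env.find_in(q,n)[:4]:
            print(q,round(r['confidence'],2),np.round(T[:3,:3]@r['point']+T[:3,3]),np.round(proj(c,T,[T[:3,:3]@r['point']+T[:3,3]])[0]))
print(env.observe())
E
```

```text
pics
top [[-0.02, -0.99, 0.15, 347.02], [-1.0, 0.02, -0.0, 67.75], [-0.0, -0.15, -0.99, 1104.37], [0.0, 0.0, 0.0, 1.0]]
tin 0.9 [703. 301.  68.] [220. 120.]
tin 0.64 [570. -20.  83.] [354. 169.]
tin 0.6 [362. 396.  70.] [178. 262.]
card_stand 0.73 [410.  94.  19.] [308. 239.]
board 0.67 [515.  28.  18.] [334. 196.]
board 0.33 [525. 270.  27.] [236. 194.]
jar 0.69 [436. -15.  93.] [354. 225.]
small_tin 0.85 [ 455. -125.  104.] [402. 215.]
cup_left 0.74 [527. 271.  31.] [235. 193.]
side [[0.67, -0.42, 0.61, -75.84], [-0.74, -0.37, 0.56, -489.52], [-0.01, -0.83, -0.56, 621.67], [0.0, 0.0, 0.0, 1.0]]
tin 0.96 [545. -33.  80.] [356. 205.]
tin 0.88 [676. 290.  58.] [293. 148.]
tin 0.77 [336. 374.  63.] [172. 184.]
tin 0.6 [ 293. -234.   73.] [358. 326.]
card_stand 0.96 [408.  90.  40.] [272. 226.]
board 0.84 [ 497. -127.   17.] [376. 257.]
jar 0.81 [422. -33.  83.] [318. 231.]
small_tin 0.69 [ 440. -143.   84.] [368. 250.]
cup_left 0.63 [523. 260.  53.] [260. 174.]
{'time_s': 0.7, 'q': array([ 1.21234185e+00,  9.10774251e-02,  1.23067990e+00, -5.32885235e-06,
        1.81978082e+00, -5.66706098e-02]), 'dq': array([-1.41339363e-03, -2.62962451e-03, -7.54890007e-04,  7.06426558e-05,
        3.00606613e-04, -1.24038685e-03]), 'joint_torque': array([-3.38144071e-05, -4.46054649e+01, -4.06398869e+01,  6.98289368e-02,
        1.97324250e-02, -1.85251025e-05]), 'eef_pos': array([178.32935053, 572.91151186, 236.65609855]), 'eef_rot': array([1.50320638e-01, 9.88637297e-01, 2.61354658e-05, 8.14289988e-06]), 'force': array([0.0331586 , 0.19598291, 0.21874475]), 'torque': array([-0.02485228,  0.02390834, -0.0256982 ]), 'finger_force': 0.0, 'gripper_width': 0.998942079928039}
```

View pics/top0.png

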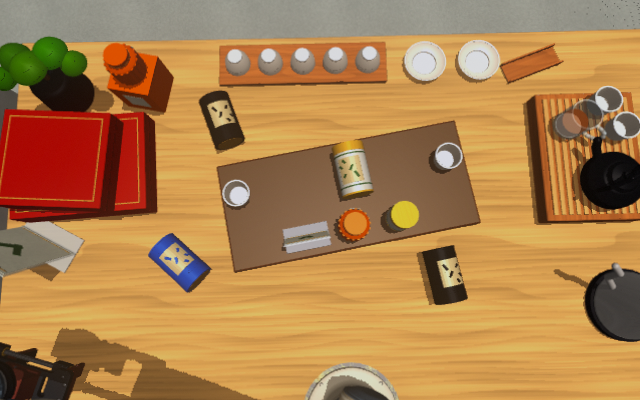

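View pics/side0.png

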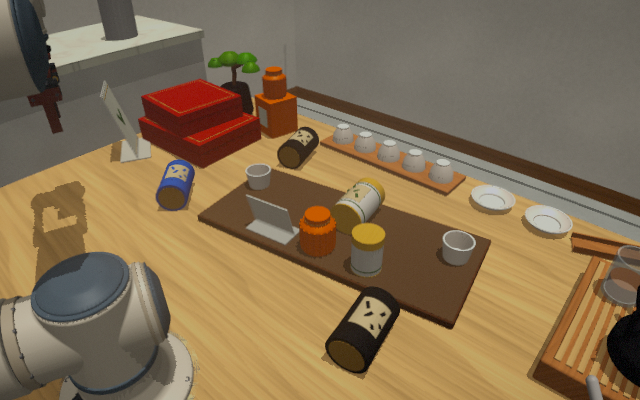

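The candidates for the tin in the top picture are white with a brass lid at (352,168), black at (221,120), black at (445,275) and blue at (180,262). Only the white one on the board fits the description. The stand is at (307,237), so the tin has to roll left in the picture (+y). I'll take two wrist views to refine this.

Run:
```python
from h import *
c,T=cam_pose('top')
cor=onplane(c,T,[(218,167),(455,122),(480,221),(235,271)],18); print(np.round(cor),[np.linalg.norm(cor[i]-cor[i-1]).round() for i in range(4)])
by=cor[0]-cor[1]+cor[3]-cor[2]; by/=np.linalg.norm(by); yaw=np.arctan2(-by[0],by[1]); print('yaw',np.degrees(yaw),cor.mean(0))
cal,_=cam_pose('wrist'); print(np.round(cal['mount'],2).tolist(), np.round(cal['mtx']).tolist())
# tool down; tool y along board y
ex=np.array([np.cos(yaw),np.sin(yaw),0]); ey=np.array([-np.sin(yaw),np.cos(yaw),0])
best=None
for s in (1,-1):
    q=R.from_matrix(np.c_[s*ex,-s*ey,[0,0,-1]]).as_quat(); j=env.inverse_kinematics([480,40,330],q); print(s,q,j)
env.command_gripper(0.0,30)
```

```text
[[ 597.  317.   18.]
 [ 700. -288.   18.]
 [ 445. -332.   18.]
 [ 337.  272.   18.]] [np.float64(263.0), np.float64(613.0), np.float64(259.0), np.float64(614.0)]
yaw 9.91916739864919 [519.76818044  -7.67540714  18.        ]
[[-0.0, -0.96, -0.28, 76.63], [1.0, -0.0, -0.0, 0.17], [0.0, -0.28, 0.96, -147.74], [0.0, 0.0, 0.0, 1.0]] [[301.0, 0.0, 322.0], [0.0, 301.0, 202.0], [0.0, 0.0, 1.0]]
1 [ 0.99625593  0.08645301  0.         -0.        ] [ 1.24938211e-02 -1.84463506e-01  1.33050814e+00 -4.44089210e-16
  1.99554802e+00  1.41016802e+00]
-1 [-0.08645301  0.99625593  0.          0.        ] [ 1.24938211e-02 -1.84463506e-01  1.33050814e+00 -4.44089210e-16
  1.99554802e+00 -1.73142464e+00]
```

```bash
cat >> h.py <<'E'
yaw=np.radians(9.92)
def quat(yaw): 
    ex=np.array([np.cos(yaw),np.sin(yaw),0]); ey=np.array([-np.sin(yaw),np.cos(yaw),0])
    return R.from_matrix(np.c_[ex,-ey,[0,0,-1]]).as_quat()
E
python3 - <<'E'
from h import *
import pickle
env.reach([505,100,320],quat(yaw)); env.pause(.2)
for i,p in enumerate([(505,100,220),(505,-10,220)]):
    env.movel(p,vel=250); env.pause(.3)
    c,T=cam_pose('wrist'); im=env.read_camera('wrist'); cv2.imwrite(f'pics/w{i}.png',im)
    m={q:[(r['confidence'],r['region']) for r in env.masks_of(q,'wrist')] for q in ('tin','card_stand')}
    pickle.dump((T,im,m),open(f'w{i}.pkl','wb'))
    for q in m:
        for cf,r in m[q]: v,u=np.where(r); print(i,q,round(cf,2),len(u),u.min(),u.max(),v.min(),v.max())
print(env.observe()['time_s'],env.observe()['eef_pos'])
E
```

```text
0 tin 0.87 11205 403 500 71 212
0 tin 0.86 1240 111 201 0 16
0 tin 0.82 7011 0 122 197 300
0 tin 0.63 2092 502 550 338 389
0 card_stand 0.58 2482 262 358 227 273
1 tin 0.9 1069 0 33 230 284
1 tin 0.83 3591 433 498 291 389
1 tin 0.75 11251 302 385 44 193
1 card_stand 0.74 6884 145 270 212 284
6.3667 [505.01683185  -9.48743585 219.9888259 ]
```

View pics/w0.png

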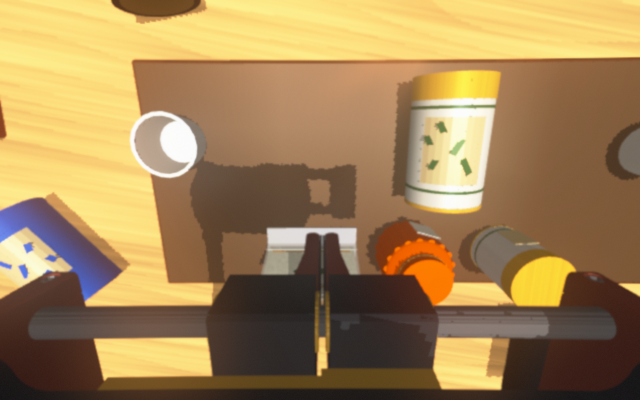

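View pics/w1.png

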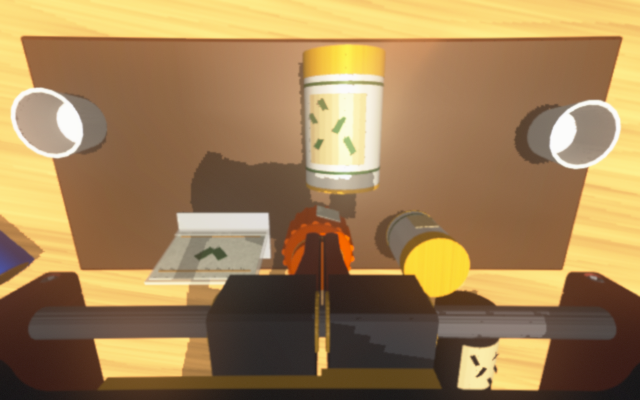

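The w1 picture shows the white tin at (302–385, 44–193). The stand's front edge runs from (177,213) to (269,212), and the same edge in w0 runs from (267,228) to (356,228). I'll fit the tin's silhouette and the stand's front edge in both views.

```bash
cat >> h.py <<'E'
from scipy.optimize import minimize
def tin_hull(c,T,p,z=56.):
    x,y,a=p; e=np.array([np.cos(a),np.sin(a),0]); n=np.array([-e[1],e[0],0]); t=np.linspace(0,2*np.pi,40)
    P=np.concatenate([np.array([x,y,z])+s*62.5*e+38*(np.cos(t)[:,None]*n+np.sin(t)[:,None]*[0,0,1]) for s in (-1,1)])
    return cv2.convexHull(proj(c,T,P).astype(np.float32))
def fit_tin(views,p0,z=56.):
    """views: list of (c,T,mask)"""
    S=8
    def cost(p):
        t=0
        for c,T,m in views:
            im=np.zeros(m.shape,np.uint8); h=tin_hull(c,T,[p[0],p[1],p[2]/100],z)
            cv2.fillConvexPoly(im,np.round(h*2**S).astype(np.int32),1,cv2.LINE_8,S)
            t+=1-(im&m).sum()/max(1,(im|m).sum())
        return t/len(views)
    p=np.array([p0[0],p0[1],p0[2]*100])
    for k in range(2):
        r=minimize(cost,p,method='Nelder-Mead',options=dict(initial_simplex=[p,p+[9,0,0],p+[0,9,0],p+[0,0,6]],xatol=.05,fatol=1e-5)); p=r.x
    return np.array([p[0],p[1],p[2]/100]),r.fun
def tin_mask(name,p,z=56.):
    """take picture and choose the mask nearest the expected tin"""
    c,T=cam_pose(name); im=env.read_camera(name); u=proj(c,T,[[p[0],p[1],z]])[0]
    ms=env.masks_of('tin',name); 
    f=[(np.linalg.norm(np.argwhere(m['region']).mean(0)[::-1]-u),m['region'].astype(np.uint8)) for m in ms]
    f=[x for x in f if x[0]<40]
    return c,T,im,(min(f,key=lambda x:x[0])[1] if f else None)
E
python3 - <<'E'
from h import *
import pickle
c=env.calibration('wrist')
V=[];E=[]
for i,(k,px) in enumerate([(0,[(267,228.5),(356,228)]),(2,[(177.5,213),(269,212)])]):
    T,im,m=pickle.load(open(f'w{i}.pkl','rb')); V.append((c,T,m['tin'][k][1].astype(np.uint8)))
    g=onplane(c,T,px,19); E.append(g); print('front edge',g.round(1).tolist(),np.linalg.norm(g[0]-g[1]),np.degrees(np.arctan2(-(g[0]-g[1])[0],(g[0]-g[1])[1])))
    print('grad cols', [np.argmax(np.abs(np.diff(im[205:240,u].astype(float).sum(1))))+205 for u in range(px[0][0].__int__()+4,int(px[1][0])-2,12)])
    print('tin',fit_tin([V[-1]],[565,-20,yaw]))
for z in (46,56,66): print(z,fit_tin(V,[565,-20,yaw],z))
# height of edge points: triangulate by disparity
for j in range(2):
  rs=[]
  for i,px in enumerate([[(267,228.5),(356,228)],[(177.5,213),(269,212)]]):
    T=V[i][1]; a=onplane(c,T,[px[j]],0)[0]; rs.append((T[:3,3],a-T[:3,3]))
  A=np.c_[rs[0][1],-rs[1][1]]; s=np.linalg.lstsq(A,rs[1][0]-rs[0][0],rcond=None)[0]
  print('tri',rs[0][0]+s[0]*rs[0][1],rs[1][0]+s[1]*rs[1][1])
E
```

```text
front edge [[435.9, 156.9, 19.0], [455.5, 48.0, 19.0]] 110.6007607799397 10.234076095218478
grad cols [np.int64(227), np.int64(227), np.int64(227), np.int64(227), np.int64(227), np.int64(232), np.int64(227)]
tin (array([ 5.76478698e+02, -1.72099710e+01,  1.68229487e-01]), np.float64(0.019262761579546428))
front edge [[436.7, 156.8, 19.0], [457.1, 47.8, 19.0]] 110.92346542292593 10.6354410615915
grad cols [np.int64(212), np.int64(212), np.int64(212), np.int64(212), np.int64(212), np.int64(212), np.int64(212), np.int64(212)]
tin (array([ 5.76640489e+02, -1.74263095e+01,  1.80648630e-01]), np.float64(0.014671000614952079))
46 (array([ 5.76478375e+02, -1.99970916e+01,  1.60445557e-01]), np.float64(0.07020570984173635))
56 (array([ 5.76548070e+02, -1.74051547e+01,  1.80073155e-01]), np.float64(0.018225057847588322))
66 (array([ 5.74841599e+02, -1.52795230e+01,  1.66561803e-01]), np.float64(0.077173948999269))
tri [435.97048999 156.8593973   19.18358026] [436.63528888 156.85850509  18.90675648]
tri [455.35442661  47.94280749  18.47225009] [456.77567564  47.9286987   17.96294916]
```

The fit is consistent: the edge is 110.6 mm wide at a height of 18–19 mm. The tin lies at x = 137, y = −141 in the stand frame and is already square. I'll make a first careful stroke.

```bash
cat >> h.py <<'E'
syaw=np.radians(10.3); EX=np.array([np.cos(syaw),np.sin(syaw)]); EY=np.array([-EX[1],EX[0]])
S=np.array([446.3,102.4])-30*EX
def w2s(p): d=np.array(p[:2])-S; return np.array([d@EX,d@EY])
def s2w(xy): return S+xy[0]*EX+xy[1]*EY
Q=quat(syaw)
def stroke(tin_s,d,off=None,F=5,vel=70,z0=117,drift=0.,dx=0.):
    """tin_s: tin in stand frame; roll it by d along y; fingertips start d/2 behind its top line and end d/2 ahead."""
    a=s2w([tin_s[0]+dx,tin_s[1]-d/2]); b=s2w([tin_s[0]+dx+drift,tin_s[1]+1.5*d])
    env.movel([*a,z0],Q,vel=150)
    hit=env.movel([*a,102],Q,vel=25,force_limit=F)
    o=env.observe(); z=o['eef_pos'][2]; f0=o['force']
    env.movel([*b,z],Q,vel=vel); f1=env.observe()['force']
    e=env.observe()['eef_pos']; env.movel([e[0],e[1],z0],Q,vel=60)
    print('hit',hit,'z',z.round(1),'F',f0.round(1),f1.round(1),'t',env.observe()['time_s'])
E
python3 - <<'E'
from h import *
t=w2s([576.5,-17.3]); print(t, s2w([135,0]))
env.reach([*s2w([t[0],t[1]-8]),130],Q)
stroke(t,16)
c,T,im,m=tin_mask('wrist',s2w([t[0],t[1]+16])); cv2.imwrite('pics/w2.png',im)
print(m is not None)
if m is not None: p,f=fit_tin([(c,T,m)],[*s2w([t[0],t[1]+16]),syaw]); print(p,f,w2s(p),np.degrees(p[2]-syaw))
c,T,im,m=tin_mask('top',s2w([t[0],t[1]+16]))
if m is not None: p,f=fit_tin([(c,T,m)],[*s2w([t[0],t[1]+16]),syaw]); print(p,f,w2s(p),np.degrees(p[2]-syaw))
E
```

```text
[ 136.69920679 -141.05108745] [549.60792898 121.17423259]
hit True z 107.9 F [-0.5 -0.9  3.9] [0.4 0.6 4.5] t 8.5167
True
[5.63274868e+02 1.53119550e+02 4.28001115e-01] 0.7380120985589927 [154.15858984  28.9868406 ] 14.222657507412563
[ 5.68759821e+02 -1.86120937e+00  2.14140748e-01] 0.553274139844617 [ 131.8442507  -124.47713124] 1.9693611058123044
```

View pics/w2.png

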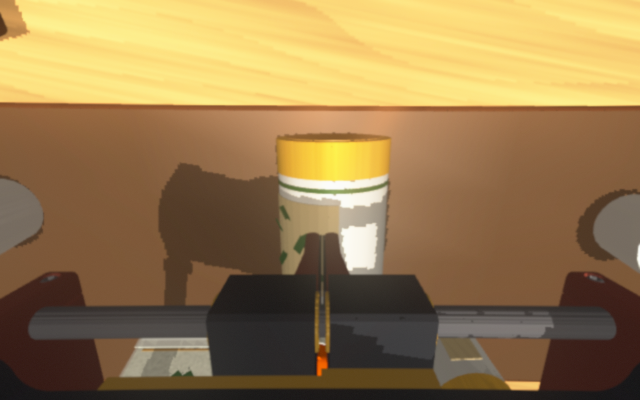

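The tin rolled as planned: its lid spans 277–390 px in w2, and the fingertips at 322 are about 8 mm ahead of its axis. I'll make more strokes and then look from higher up.

```bash
cat >> h.py <<'E'
def look(t):
    """t: expected tin in stand frame; raise, fit from the wrist"""
    w=s2w([t[0]-30,t[1]]); env.movel([*w,210],Q,vel=250); env.pause(.3)
    c,T,im,m=tin_mask('wrist',s2w(t))
    if m is None: print('no mask'); return im,None
    p,f=fit_tin([(c,T,m)],[*s2w(t),syaw]); print('tin',w2s(p).round(1),'yaw err',np.degrees(p[2]-syaw).round(2),'cost',round(f,3),'t',env.observe()['time_s']); return im,w2s(p)
E
python3 - <<'E'
from h import *
t=np.array([136.7,-141.05+16])
for k in range(3): stroke(t,16); t[1]+=16
im,p=look(t); cv2.imwrite('pics/w3.png',im); print('expected',t)
E
```

```text
hit True z 107.9 F [-0.3 -0.4  3.8] [ 0.2 -0.   3.2] t 10.325
hit True z 107.9 F [-0.4 -0.5  4.2] [-0.8  0.2  3.6] t 11.9333
hit True z 107.9 F [-0.3  0.2  3.7] [ 0.1 -0.7  3.2] t 13.5417
tin [136.7 -77.2] yaw err -0.07 cost 0.017 t 14.4833
expected [136.7  -77.05]
```

The tin is exactly where expected, so I'll continue.

Run:
```python
from h import *
t=np.array([136.7,-77.2])
for k in range(4): stroke(t,16); t[1]+=16
im,p=look(t); cv2.imwrite('pics/w4.png',im); print('expected',t)
if p is not None and np.linalg.norm(p-t)<5:
    stroke(p,-p[1]); im,p=look([p[0],0]); cv2.imwrite('pics/w5.png',im)
c,T,im,m=tin_mask('top',s2w([136.7,0]))
if m is not None: q,f=fit_tin([(c,T,m)],[*s2w([136.7,0]),syaw]); print('top',w2s(q),np.degrees(q[2]-syaw),f)
```

```text
hit True z 107.9 F [-0.4 -0.5  4.5] [ 0.5 -0.   3. ] t 16.65
hit True z 108.0 F [-1.   0.1  4.1] [0.  0.5 3.1] t 18.2583
hit True z 108.0 F [-0.3 -0.   4.5] [0.6 0.  3.6] t 19.8667
hit True z 108.0 F [-1.  0.  4.] [0.2 0.3 3. ] t 21.475
tin [135.9 -13.7] yaw err -0.19 cost 0.032 t 22.4167
expected [136.7 -13.2]
hit True z 108.0 F [-0.1 -0.5  4.3] [ 0.4 -0.4  3.1] t 24.5083
tin [136.4  -0.7] yaw err 0.12 cost 0.023 t 25.45
top [1.25197489e+02 5.68671999e-03] 5.142862062574672 0.6809445359692476
```

View pics/w5.png

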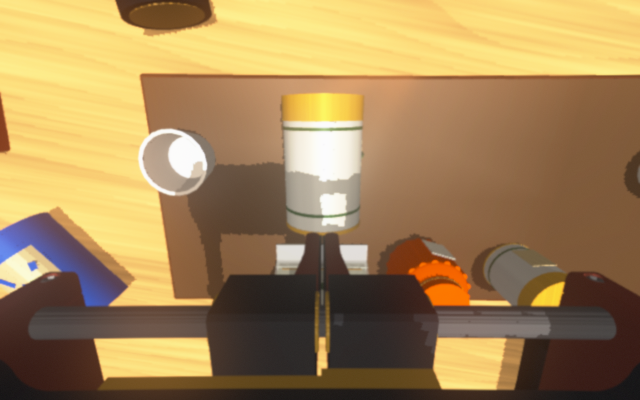

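In w5 the tin spans 282–363 px (centre 322.5) and the stand spans 276–368 px (centre 322), so it is centred and square with nothing else disturbed. The poor top-view fit is because the arm hides the tin from that camera.

Run:
```python
from h import *
print(env.finish_job())
```

```text
the job is handed in; nothing more can be done
None
```

The tin was rolled about 140 mm in nine strokes and handed in at about 25 s: it lies still in front of the stand, within about 1 mm of centre and 0.2° of square by the wrist camera, and nothing else was touched.

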